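# Show the reference lamp to the light meter

### The job

Without touching its mast or head, take the reference lamp out of its parking fork, carry it clear of the desk with the loosely pivoted mast kept upright, and hold it with the lamp head at the aim point, squarely facing the light meter's window, for at least 4 seconds so that the meter can take its reading. Then carry it back, still upright, slide it gently fully home into the parking fork, set it down on the desk as it stood before and let go. Never let the mast fall over, do not bump the meter, and leave the other things on the desk alone.

Things in the scene. Friction and masses are not known exactly. Their poses are not given: they have to be found in the camera images.
- lamp: Hand-held reference lamp without its mast, about 0.55 kg, standing on the desk. Origin on its underside below grip; x forward (to mast and fork), y left, z up. Black battery pack 60 x 60 x 56 mm high centred at x = -110 mm, grip bar, then a black foot 60 x 70 x 30 mm high centred at x = +150 mm with an aluminium yoke 70 mm high. Centre of mass with mast at about x = 35 mm.
- grip (a point): Where to hold the lamp: centre of its black grip bar, 46 mm above the lamp's underside. The bar runs along lamp x from -80 to +125 mm, is 26 mm wide (y) and 28 mm high; pinch it across y from above with 40 N or more. The mast stands 150 mm ahead of this point.
- mast: Top-heavy mast of the lamp, pivoted loosely in the yoke. Origin on the pivot pin (lamp x = +150, y = 0, z = 50 mm), z up the mast, x along the pin and forward. It swings sideways only, about the lamp's x axis (positive turn: top towards -y), with stops at 0.4 rad either side. Aluminium rod, 14 mm in diameter, 172 mm long, carrying a round lamp head.
- pivot (a point): The pivot pin, nominal dynamics: mast 0.25 kg (within 10 %), its centre of mass 188 mm above the pin, inertia about the pin 0.0097 kg m2. A spring of 0.34 N m/rad pulls the mast to the lamp's own z axis, a damper 0.055 N m s/rad, no dry friction. Gravity (0.46 N m/rad) beats the spring: outside the fork the mast falls over, time constant about 0.6 s.
- lamp_head (a point): Centre of the lamp head, on the mast 210 mm above the pivot pin (260 mm above the desk when the lamp stands on it). Head: 80 mm in diameter, 36 mm thick, axis along x, white diffuser towards +x. Steer the mast by rolling the whole lamp about its x axis (the spring then pushes the mast towards the roll's side) or by moving the lamp sideways.
- dock: Parking fork, fixed to the desk, to the left or right of the meter. Origin on the desk exactly where the lamp's origin stands when fully home, same axes, x forward into the fork. Dark foot plate from x = +205 mm, 18 mm high; white column, front at x = +235 mm, 168 mm high, with two level prongs reaching back to -x.
- fork (a point): Point between the prongs where the mast rod stands when home: dock x = +150, y = 0, z = 150 mm. Steel prongs 10 mm thick at this height: clear gap 20 mm wide (y) from the column back to dock x = +130 mm, then flaring to 70 mm wide at the tips at x = +98 mm. The rod goes in and out along x only and is free with the lamp 70 mm back; in the fork it may lean 0.03 rad.
- meter: Light meter, fixed to the desk: white box 70 x 75 x 85 mm on an aluminium column and a dark foot plate (from x = +230 mm, 16 mm high). Its round dark window faces -x at x = +235 mm, centre 280 mm above the desk. Origin on the desk straight below where the lamp's origin belongs during the reading; x forward to the meter.
- aim (a point): Aim point 85 mm straight in front of the meter's window, meter axes (x = +150, y = 0, z = 280 mm). The centre of the lamp head belongs here during the reading; the lamp's underside is then 20 mm above the desk.
- cleaner: Bystander: small blue bottle, 44 mm in diameter, 110 mm high; origin at its underside.
- film_pot: Bystander: small black film pot, 34 mm in diameter, 50 mm high; origin at its underside.
- mouse: Bystander: white computer mouse, 100 x 58 x 30 mm; origin at its underside.

How it is judged (in metres and radians):
On the way, in this order (a step that is already met when the one before it is completed fails the run):
1. the lamp is drawn back out of the fork and lifted off the desk, mast upright (x of lamp in the frame of dock below -0.06 m and height (world z) of lamp above 0.006 m and angle between mast's own z axis and vertical below 0.2 rad), for 0.2 s.
2. lamp head held within 45 mm of the aim point, facing the meter within 0.35 rad, mast within 0.12 rad of upright, lamp off the desk, for 4 s (distance between lamp_head and aim below 0.045 m and angle between mast's own z axis and vertical below 0.12 rad and angle between the x axis of lamp and the x axis of aim, either way round below 0.35 rad and height (world z) of lamp above 0.004 m and contact force between lamp and meter below 0.01 N), for 4 s.
At the end, for the whole second after the job is handed in: The lamp stands on the desk, released and at rest, fully home in the parking fork (within 20 mm and 0.15 rad of its first place), its mast upright in the fork within 0.1 rad (horizontal distance between lamp and dock below 0.02 m and height (world z) of lamp below 0.005 m and angle between the x axis of lamp and the x axis of dock, either way round below 0.15 rad and angle between lamp's own z axis and vertical below 0.05 rad and angle between mast's own z axis and vertical below 0.1 rad and linear speed of lamp below 0.02 m/s and angular speed of mast below 0.2 rad/s); the robot touches nothing.
It fails at once if the mast falls over (more than 0.25 rad from vertical) (angle between mast's own z axis and vertical above 0.25 rad).
It fails at once if the robot touches the mast or lamp head (contact force between any of the fingers, the arm and mast above 0.3 N).
It fails at once if the lamp bumps the meter (contact force between lamp and meter above 2 N).
It fails at once if the lamp is slammed into the fork (contact force between lamp and dock above 20 N).
It fails at once if a bystander is disturbed (distance of any of cleaner, film_pot, mouse from where it was at the start of the episode above 0.03 m).
It also fails if it takes over 72 s, if anything falls off the work surface, if the arm or the gripper's body presses on something with over 40 N, if the wrist force passes 120 N, or if a joint passes its speed limit or range.

### The arm

A 7-joint arm with a two-finger parallel gripper is mounted at the origin on the work surface. World frame = base frame: x ahead of the robot, y to its left, z up, the work surface at z = 0. Lengths are in mm, angles in rad, forces in N, time in s.
With the tool pointing down it reaches from about 400 to 925 mm from the base axis. Payload 5.6 kg.
Tool frame: the origin (TCP) lies midway between the tips of the shut fingers; the grasp point (between the pads) lies 19 mm behind it (ctrl.grip_point_offset is the distance from the TCP to the grasp point, in mm); z points along the fingers, y is the line along which they close (so a half turn about z gives the same grasp; the last joint's range is limited). The gripper opens to 85 mm and grips with 20 to 120 N. Pads are 22 mm wide; open, the fingers measure 114 mm over their backs; the gripper's body (76 mm by 85 mm) begins 54 mm behind the grasp point. The pads swing forward as they close: fully open they stand 13 mm farther back than shut.
Start: joints at [-1.243, 0.468, -0.012, 1.603, 0.006, 1.071, -0.056], TCP at [235.575, 605.816, 231.29] pointing down, gripper open.
Joint ranges: [-2.53, 2.53], [-0.31, 2.02], [-1.57, 1.55], [0.28, 2.44], [-1.29, 4.43], [0.15, 1.84], [-2.92, 2.92]. Speed limits (rad/s): [2.57, 2.57, 3.14, 3.14, 3.14, 3.14, 3.14].

### API

Orientations are given as [roll, pitch, yaw] about the fixed x, y, z axes, in that order (R = Rz(yaw) Ry(pitch) Rx(roll)).
In Python, from rig import ctrl, cams, job_done gives the robot as it stands.
- The arm moves only by the shell command python3 -m crank 'ROWS' [OPENING] [FORCE]. ROWS is JSON, a list of rows, each a list of 6 numbers: the shift along the tool's x, y, z in m, then the turn, a rotation vector about the tool's x, y, z in rad. In form: [[dx, dy, dz, rx, ry, rz], ...]. A call has 1 to 8 rows; each row shifts and turns the commanded pose from where the row before left it, along the tool's axes as they then stand; what a row does not reach is not made up. A row lasts 1/12 s, in which the tool goes at most 41.7 mm and 7.16 degrees, less where a joint would pass 70% of its speed; a pose out of reach is approached as far as the arm can. A call is refused whole if a number of a shift passes 0.0417 or a number of a turn 0.125, either way. A call with a gripper value outside its range is refused whole. OPENING is the opening, from 0 (shut) to 1 (fully open), set as the call begins (- or left out, the last holds). The fingers move at their own pace and stop on an object; FORCE is the grip in N (left out, the last holds). Time passes only in rows, so rows that do not move let the fingers close. It gives the time, the measured TCP pose, the force, the opening and the grip force at its end, in the units of the state.
- ctrl.read_state(): the state, without advancing time (a new reading comes with each control period).
- cams.read_camera(name): name is "side" or "top"; returns a dict with "img" (420x560x3 uint8, red, green, blue), "fx", "fy", "cx", "cy" (pixels), "pose" (4x4, takes a point from camera to world coordinates). Camera axes: x right, y down, z forward; pixel columns grow to the right and rows downward; lengths in mm; the calibration is good to about 2 mm. A picture is of the moment at which its call begins. There is no depth.
- job_done(): hands the job in; it is judged then, once.
The state is a dict: "time_s": time; "joint_positions": joint angles; "joint_velocities": joint speeds; "joint_efforts": joint torques, N m; "tcp_pos": TCP position; "orientation": TCP orientation; "force": force on the tool from outside, world axes, zero at the start; "ft_torque": the same for the moment, N m; "opening": finger opening in mm; "finger_force": force on a finger pad.
Only numpy, scipy, OpenCV 4.12 (cv2) and the standard library are available. Lean on these libraries where they do the work, as an engineer would, in place of code of your own. Each camera call takes 0.05 s, during which the arm holds its last target. There are 200 camera calls.

## Working session

There is one attempt and no reset: what is moved stays moved. The work goes in short steps, Python scripts to look and compute and a shell command to move; the robot and the scene stay as the last step left them, time stands still between calls to the robot, and variables do not carry over. Pictures are saved under pics/ and viewed, at most 10 in all, crops included, and the job is handed in when it is done.

```bash
mkdir -p pics; ls
python3 - <<'E'
from rig import ctrl,cams
import cv2,numpy as np
for n in("side","top"):
    c=cams.read_camera(n);cv2.imwrite(f"pics/{n}0.png",c["img"][:,:,::-1]);print(n,c["fx"],c["cx"],c["cy"],np.round(c["pose"],3).tolist())
s=ctrl.read_state();print(s["time_s"],s["tcp_pos"],s["orientation"],s["opening"],ctrl.grip_point_offset)
E
```

```text
pics
side 427.78005356900337 285.3912092627425 207.91714577960002 [[0.769, -0.383, 0.512, 4.445], [-0.639, -0.431, 0.637, -812.149], [-0.023, -0.817, -0.576, 870.188], [0.0, 0.0, 0.0, 1.0]]
top 518.6545141351045 282.3181853177766 205.90234230630193 [[0.019, -0.992, 0.122, 414.135], [-1.0, -0.02, -0.005, -3.963], [0.007, -0.122, -0.992, 1900.468], [0.0, 0.0, 0.0, 1.0]]
0.1 [235.42441208 605.32152996 230.4325578 ] [-3.14000431e+00  1.56273932e-04  2.77073850e+00] 85.35624466397736 18.700000000000003
```

View pics/side0.png

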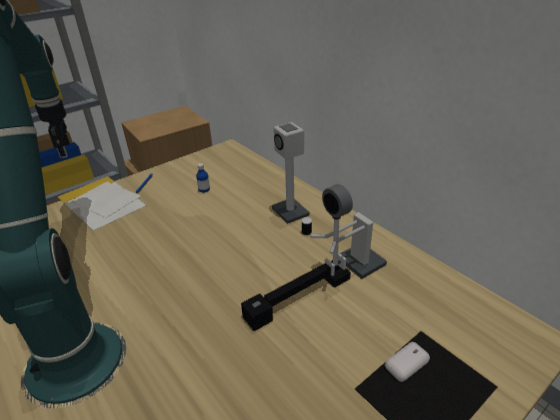

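View pics/top0.png

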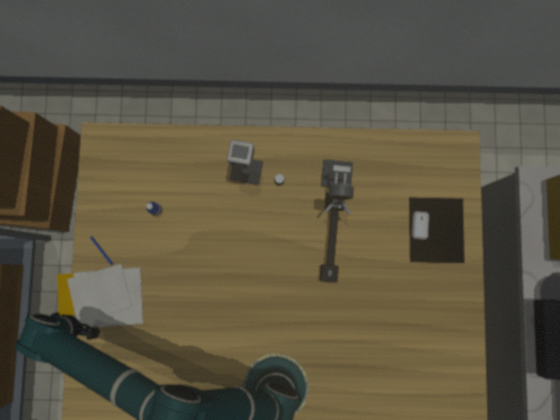

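```bash
cat > h.py <<'E'
import numpy as np,cv2
from rig import ctrl,cams
def ray(c,u,v):
    P=c["pose"];return P[:3,3],P[:3,:3]@np.array([(u-c["cx"])/c["fx"],(v-c["cy"])/c["fy"],1.])
def plane(c,u,v,z):
    o,d=ray(c,u,v);return o+d*(z-o[2])/d[2]
def tri(c1,p1,c2,p2):
    o1,d1=ray(c1,*p1);o2,d2=ray(c2,*p2);d1=d1/np.linalg.norm(d1);d2=d2/np.linalg.norm(d2)
    t=np.linalg.lstsq(np.stack([d1,-d2],1),o2-o1,rcond=None)[0]
    a=o1+d1*t[0];b=o2+d2*t[1];return (a+b)/2,np.linalg.norm(a-b)
def proj(c,p):
    q=np.linalg.inv(c["pose"])@np.append(p,1.);return c["fx"]*q[0]/q[2]+c["cx"],c["fy"]*q[1]/q[2]+c["cy"]
E
python3 - <<'E'
import cv2
from h import *
t=cv2.imread("pics/top0.png");s=cv2.imread("pics/side0.png")
a=cv2.resize(t[135:290,220:360],None,fx=3.8,fy=3.8,interpolation=2)[:600]
b=cv2.resize(s[110:335,235:395],None,fx=2.6,fy=2.6,interpolation=2)
cv2.imwrite("pics/c0.png",a[:589]);
cv2.imwrite("pics/c1.png",b)
E
```

```text
(no output)
```

View pics/c0.png

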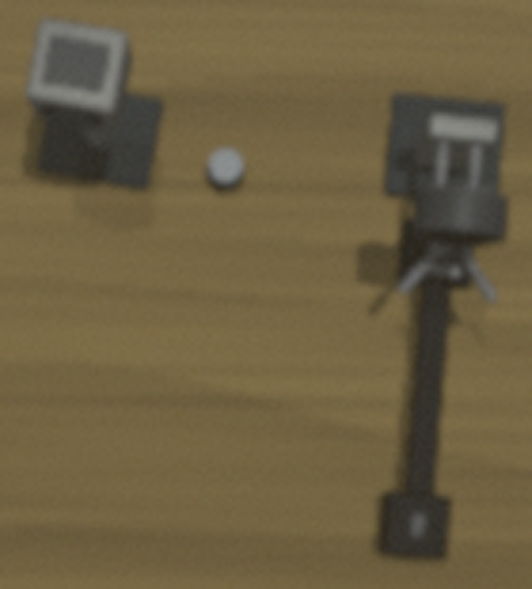

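View pics/c1.png

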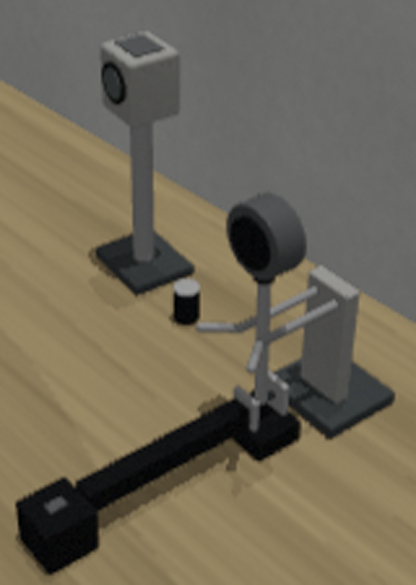

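Run:
```python
from h import *
t=cams.read_camera("top");s=cams.read_camera("side")
T=lambda u,v,z:plane(t,220+u/3.8,135+v/3.8,z)
S=lambda u,v:(235+u/2.6,110+v/2.6); TT=lambda u,v:(220+u/3.8,135+v/3.8)
pk=np.array([T(*p,56) for p in[(382,492),(448,495),(445,557),(378,553)]]);print("pack",pk.round(),pk.mean(0),"side len",np.linalg.norm(pk-np.roll(pk,1,0),axis=1))
cf=np.array([T(*p,168) for p in[(430,135),(498,140),(498,118),(430,114)]]);print("col",cf.round())
f=cf[:2].mean(0);v=f-pk.mean(0);yaw=np.arctan2(v[1],v[0]);print("dist (345)",np.hypot(*v[:2]),"yaw",yaw,"home",pk.mean(0)+110*np.array([np.cos(yaw),np.sin(yaw),0]))
for z in(317,322):
  m=np.array([T(*p,z) for p in[(44,22),(131,30),(117,117),(30,100)]]);print("meter",m.round(),m.mean(0),np.linalg.norm(m-np.roll(m,1,0),axis=1))
fp=np.array([T(*p,18) for p in[(390,94),(505,103),(497,200),(385,192)]]);print('dockfoot',fp.round())
fp=np.array([T(*p,16) for p in[(162,98),(149,188),(36,178)]]);print('meterfoot',fp.round())
print("meter foot side",[plane(s,*S(*p),16).round() for p in[(90,250),(147,290),(193,265),(140,230)]])
print("window", [plane(s,*S(115,83),280).round()])
print("pot",T(226,165,50),tri(t,TT(226,165),s,S(186,287)))
print("head", tri(t,TT(460,190),s,S(268,238)))
print("metertop fl corner", [tri(t,TT(*a),s,S(*b)) for a,b in[((30,100),(102,46)),((117,117),(133,67)),((131,30),(178,58))]])
print("packtop", [tri(t,TT(*a),s,S(*b)) for a,b in[((378,553),(20,510)),((445,557),(52,535)),((448,495),(97,510)),((382,492),(60,484))]])
print("bottle",plane(t,153,207,110),"mouse",plane(t,421,225,30))
```

```text
pack [[ 436. -151.   56.]
 [ 434. -213.   56.]
 [ 377. -211.   56.]
 [ 379. -148.   56.]] [ 406.59075527 -180.83622447   56.        ] side len [56.3502641  61.48529331 57.2112732  62.21630089]
col [[ 752. -182.  168.]
 [ 749. -243.  168.]
 [ 769. -243.  168.]
 [ 771. -182.  168.]]
dist (345) 345.5822845467352 yaw -0.09195286083596396 home [ 516.12603978 -190.93679117   56.        ]
meter [[811. 151. 317.]
 [806.  80. 317.]
 [733.  89. 317.]
 [746. 161. 317.]] [773.81871235 120.12492719 317.        ] [66.14653568 71.80810607 73.54121552 72.57680194]
meter [[810. 151. 322.]
 [805.  79. 322.]
 [732.  89. 322.]
 [744. 160. 322.]] [772.68296434 119.73310256 322.        ] [65.93766965 71.58136292 73.30899985 72.34763153]
dockfoot [[ 821. -158.   18.]
 [ 815. -270.   18.]
 [ 719. -263.   18.]
 [ 725. -154.   18.]]
meterfoot [[813.  64.  16.]
 [724.  74.  16.]
 [732. 184.  16.]]
meter foot side [array([729., 177.,  16.]), array([729.,  58.,  16.]), array([809.,  60.,  16.]), array([810., 169.,  16.])]
window [array([739., 123., 280.])]
pot [ 7.42323919e+02 -1.53492111e-01  5.00000000e+01] (a
[... 215 characters left out ...]
8.47442484, 160.01199203, 311.43527684]), np.float64(4.190082147010737)), (array([735.70790864,  87.83973721, 313.71490807]), np.float64(5.179541566173302)), (array([806.28756532,  81.87400671, 305.53876934]), np.float64(5.721440054188283))]
packtop [(array([ 382.06423732, -151.55410921,   36.09578042]), np.float64(6.7690402196444825)), (array([ 379.19477607, -211.91681294,   55.02817395]), np.float64(5.108807555137238)), (array([ 434.40800416, -213.64490412,   50.97709968]), np.float64(0.45715885619951196)), (array([ 435.41589064, -152.67136391,   37.31112515]), np.float64(1.2434292067968402))]
bottle [622.01890129 436.63803826 110.        ] mouse [ 585.29965988 -516.34013757   30.        ]
```

Run:
```python
from h import *
t=cams.read_camera("top");g=cv2.cvtColor(t["img"],cv2.COLOR_RGB2GRAY).astype(float)
P=[]
for v in range(215,262):
    r=g[v,315:350]; bg=np.percentile(r,80);m=r<0.62*bg
    n,l,st,ce=cv2.connectedComponentsWithStats(m.astype(np.uint8)[None,:])
    if n<2: continue
    w=np.clip(bg-r,0,None)*(cv2.dilate(m.astype(np.uint8)[None,:],np.ones((1,3)))[0]);u=315+(w*np.arange(35)).sum()/w.sum()
    p=plane(t,u,v,55);P.append([p[0],p[1],m.sum()])
P=np.array(P);print(P[::6].round(1))
k=P[:,2]<14;Q=P[k];c=np.polyfit(Q[:,0],Q[:,1],1);print(c,np.std(Q[:,1]-np.polyval(c,Q[:,0])))
for x in(407,516,735,750):print(x,np.polyval(c,x))
# meter foot and dock foot dark masks
hs=cv2.cvtColor(t["img"],cv2.COLOR_RGB2HSV)
print(hs[165:190:6,250],hs[240,332],hs[180,325],hs[200,300])
```

```text
[[ 612.6 -195.     9. ]
 [ 591.1 -194.6    7. ]
 [ 569.5 -192.6    8. ]
 [ 548.  -191.2    7. ]
 [ 526.6 -189.5    8. ]
 [ 505.2 -186.8    8. ]
 [ 484.  -186.     8. ]
 [ 462.7 -183.4    8. ]]
[-8.33112855e-02 -1.45364454e+02] 0.561233943091342
407 -179.2721467853867
516 -188.35307690331626
735 -206.59824842466097
750 -207.84791770694486
[[ 30  23  66]
 [ 30  16  62]
 [ 24  21  62]
 [ 23  75  68]
 [ 21 106 108]] [21 34 53] [50 13 61] [ 21 110 114]
```

```bash
C="python3 -m crank"
$C '[[0,0,0,0,0,-0.0957],[0,0,0,0,0,-0.0957],[0,0,0,0,0,-0.0957],[-0.03,-0.02,0,0,0,0],[-0.03,-0.02,0,0,0,0],[-0.03,-0.02,0,0,0,0],[-0.03,-0.02,0,0,0,0],[-0.03,-0.02,0,0,0,0]]' 1
$C '[[-0.03,-0.02,0,0,0,0],[-0.03,-0.02,0,0,0,0],[-0.03,-0.02,0,0,0,0],[-0.03,-0.02,0,0,0,0],[-0.03,-0.02,0,0,0,0],[-0.03,-0.02,0,0,0,0],[-0.027,-0.02,0,0,0,0],[0,-0.04,0,0,0,0]]' 
$C '[[0,-0.04,0,0,0,0],[0,-0.04,0,0,0,0],[0,-0.04,0,0,0,0],[0,-0.04,0,0,0,0],[0,-0.04,0,0,0,0],[0,-0.04,0,0,0,0],[0,-0.04,0,0,0,0],[0,-0.04,0,0,0,0]]' 
$C '[[0,-0.04,0,0,0,0],[0,-0.04,0,0,0,0],[0,-0.04,0,0,0,0],[0,-0.04,0,0,0,0],[0,-0.03,0,0,0,0],[0,0,0,0,0,0],[0,0,0,0,0,0]]'
```

```text
time_s: 0.92
tcp_pos: [377.8, 492.3, 231.3]
orientation: [-3.142, 0.0, 3.058]
force: [-0.0, 0.3, -0.0]
opening: 85.7
finger_force: 0.0
time_s: 1.58
tcp_pos: [572.0, 297.2, 230.2]
orientation: [3.14, 0.003, 3.058]
force: [0.4, -0.2, -0.9]
opening: 85.6
finger_force: 0.0
time_s: 2.25
tcp_pos: [540.6, -23.8, 231.5]
orientation: [3.141, 0.0, 3.058]
force: [0.9, -0.0, 0.0]
opening: 85.5
finger_force: 0.0
time_s: 2.83
tcp_pos: [524.5, -213.5, 231.2]
orientation: [-3.141, -0.0, 3.053]
force: [1.0, 0.6, 0.3]
opening: 85.3
finger_force: 0.0
```

```bash
C="python3 -m crank"
$C '[[0,0.022,0,0,0,0],[0,0,0.034,0,0,0],[0,0,0.034,0,0,0],[0,0,0.034,0,0,0],[0,0,0.034,0,0,0],[0,0,0.024,0,0,0],[0,0,0.024,0,0,0],[0,0,0.01,0,0,0]]' 1
$C '[[0,0,0.010,0,0,0],[0,0,0,0,0,0],[0,0,0,0,0,0]]'
python3 - <<'E'
from h import *
a=cams.read_camera("top")["img"][130:290,240:380];b=cams.read_camera("side")["img"][130:330,230:400]
a=cv2.resize(a,None,fx=2.8,fy=2.8);b=cv2.resize(b,None,fx=2.24,fy=2.24)
cv2.imwrite("pics/p2.png",np.hstack([a[:448],b[:448]])[:,:,::-1])
E
```

```text
time_s: 3.5
tcp_pos: [525.5, -186.6, 34.1]
orientation: [3.14, -0.005, 3.06]
force: [-0.6, 0.3, -0.0]
opening: 85.4
finger_force: 0.0
time_s: 3.75
tcp_pos: [527.7, -189.0, 27.8]
orientation: [3.141, 0.001, 3.058]
force: [0.2, 0.0, -0.0]
opening: 85.1
finger_force: 0.0
```

View pics/p2.png

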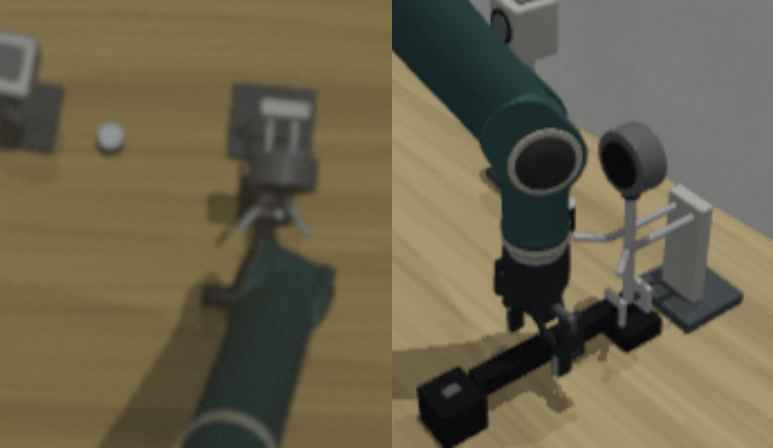

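```bash
C="python3 -m crank"
$C '[[0,0,0,0,0,0],[0,0,0,0,0,0],[0,0,0,0,0,0],[0,0,0,0,0,0],[0,0,0,0,0,0],[0,0,0,0,0,0],[0,0,0,0,0,0],[0,0,0,0,0,0]]' 0 100
python3 - <<'E'
from h import *
s=cams.read_camera("side")["img"];t=cams.read_camera("top")["img"]
g=s.max(2);print(g[190:220:2,318:356:2])
h=cv2.cvtColor(t,cv2.COLOR_RGB2HSV);print(h[178:206:2,326:354:2,1]);print(h[178:206:2,326:354:2,2])
E
```

```text
time_s: 4.52
tcp_pos: [527.5, -190.6, 28.1]
orientation: [-3.14, 0.001, 3.057]
force: [-1.1, -2.6, 4.9]
opening: 24.5
finger_force: 99.8
[[152 127 122 121 120  95  66  79  95  95  96  96  97  96  97 100 119 120
  120]
 [161 160 146 118  82  46  48  48  57  87  98  98  97  97  96  96 100 120
  121]
 [169 164 162 158  47  46  40  36  48  50  96  96  96  96  94  93  91 111
  119]
 [160 168 169 149  45  19  12  15  20  44  51  92  94  92  90  90  88  90
  119]
 [163 158 162 137  36  10  11  14  12  17  47  57  89  88  86  87  83  83
  109]
 [166 165 161 132  25  11  10  12  11  11  29  49  81  84  83  81  80  78
   90]
 [164 166 166 159  26  12   8  16   9  15  14  39  52  79  77  75  75  72
   76]
 [167 165 165 162  40  11  14  14  13   9   8  28  48  73  73  71  68  68
   69]
 [167 168 166 165  89  12  10  12  11  12   9  17  48  62  67  65  64  61
   61]
 [170 168 167 168 145  23  11   9  13  10  10  16  49  52  60  59  56  54
   58]
 [166 168 170 167 166  90  12  11  10  11  11  13  46  48  56  52  51  48
   65]
 [165 166 166 169 169 149  38  13  10  12  14  17  48  47  47  47  47  4
[... 1206 characters left out ...]
5  62  62  82 101  67  65  72 101  78  67  73 112]
 [ 65  53  66  64  75  85  66  72  78  94  82  78  81 108]
 [ 66  59  73  64  58  64  69  68  74  81  89  81  78  82]
 [ 87  98 113  75  57  63  66  70  74  82  89  80  71  70]
 [ 89 115 120  81  59  63  69  72  76  83  88  78  72  68]
 [ 76  90  96  68  60  63  68  73  79  86  85  79  71  69]
 [ 56  48  60  57  58  63  65  70  77  80  84  74  71  67]
 [ 49  45  50  52  52  47  49  50  52  58  58  58  61  60]
 [ 44  44  44  50  64  54  47  40  44  46  46  48  52  61]
 [ 43  42  43  56  71  67  55  49  61  79  94  94  97 103]
 [ 44  43  47  61  65  57  45  45  66  89 115 116 116 115]
 [ 45  55  82  84  73  59  54  52  67  96 113 117 118 115]]
```

```bash
cat > m.py <<'E'
import sys,json,os
from h import *
from scipy.spatial.transform import Rotation as Rn
from scipy.optimize import brentq,least_squares
I,G,K,C,ML=.0097,.46,.34,.055,.047
R0=Rn.from_euler('xyz',[0,0,-.085]).as_matrix(); RT=Rn.from_euler('xyz',[np.pi,0,3.057]).as_matrix()
L=RT.T@R0                                    # lamp axes in tool
OFF=json.load(open("off.json")) if os.path.exists("off.json") else [0,0]
def measure():
    st=ctrl.read_state();s=cams.read_camera("side")
    T=Rn.from_euler('xyz',st["orientation"]).as_matrix();lo=np.array(st["tcp_pos"])+T@np.array([11.5,0,28.])
    RL=T@L;piv=lo+RL@np.array([150,0,50.])
    yx=R0[:,1];xx=R0[:,0]
    head=lambda p:piv-18*xx+210*(np.cos(p)*np.array([0,0,1.])+np.sin(p)*yx)
    e=np.array(proj(s,head(0)));d=np.array(proj(s,head(.05)))-np.array(proj(s,head(-.05)));d/=.1
    g=s["img"].max(2).astype(float);u0,v0=(e+OFF).round().astype(int);r=34
    roi=g[v0-r:v0+r,u0-r:u0+r];n,l,stt,ce=cv2.connectedComponentsWithStats((roi<30).astype(np.uint8))
    k=[i for i in range(1,n) if stt[i,4]>60];k=min(k,key=lambda i:np.hypot(*(ce[i]-r)))
    m=cv2.dilate((l==k).astype(np.uint8),np.ones((3,3)));w=np.clip(48-roi,0,25)*m
    vv,uu=np.mgrid[:2*r,:2*r];px=np.array([u0-r+(w*uu).sum()/w.sum(),v0-r+(w*vv).sum()/w.sum()])
    res=px-e-OFF;psi=res@d/(d@d);perp=(res-d*psi)@np.array([-d[1],d[0]])/np.hypot(*d)
    rel=R0.T@(lo-np.array([516,-190.5,0]));phi=np.arctan2(RL[1:3,2]@[1,0],RL[2,2]) 
    phi=np.arcsin(RL[:,2]@yx)
    return st,px,psi,perp,rel,phi,px-e,stt[k,4]
if __name__=="__main__":
    st,px,psi,perp,rel,phi,raw,a=measure()
    print(f"t {st['time_s']:.2f} px {px.round(1)} raw {raw.round(2)} area {a} psi {psi:+.4f} perp {perp:+.1f} lamp {rel.round(1)} phi {phi:+.4f} F {np.round(st['force'],1)} open {st['opening']:.1f}")
E
C="python3 -m crank"; python3 m.py
$C '[[0,0,-0.005,0,0,0],[0,0,-0.005,0,0,0],[0,0,-0.005,0,0,0],[0,0,-0.005,0,0,0],[0,0,0,0,0,0],[0,0,0,0,0,0]]' >/dev/null; python3 m.py
$C '[[0,-0.0008,0,0.033,0,0],[0,-0.0008,0,0.033,0,0],[0,-0.0008,0,0.034,0,0],[0,0,0,0,0,0],[0,0,0,0,0,0],[0,0,0,0,0,0],[0,0,0,0,0,0],[0,0,0,0,0,0]]' >/dev/null; python3 m.py
$C '[[0,0.0015,0,-0.066,0,0],[0,0.0015,0,-0.066,0,0],[0,0.0016,0,-0.068,0,0],[0,0,0,0,0,0],[0,0,0,0,0,0],[0,0,0,0,0,0],[0,0,0,0,0,0],[0,0,0,0,0,0]]' ; python3 m.py
```

```text
t 4.62 px [334.  205.3] raw [1.6  2.02] area 234 psi -0.0373 perp -0.7 lamp [0.  0.9 0.1] phi +0.0012 F [-1.1 -2.   5.9] open 24.9
t 5.17 px [336.4 200.4] raw [4.19 3.76] area 251 psi -0.0841 perp -0.7 lamp [-0.5  2.3 19.5] phi -0.0001 F [-0.1  0.2 -8. ] open 24.7
t 5.88 px [331.6 197. ] raw [-0.87  0.07] area 240 psi +0.0102 perp -0.6 lamp [-0.7 -3.8 19.5] phi +0.0997 F [ 0.5 -0.8 -8.1] open 24.9
time_s: 6.6
tcp_pos: [527.5, -186.1, 47.2]
orientation: [3.042, -0.0, 3.06]
force: [0.0, 0.2, -7.8]
opening: 24.6
finger_force: 100.8
t 6.60 px [335.7 200. ] raw [3.8  3.47] area 245 psi -0.0768 perp -0.7 lamp [-0.4  8.1 19.4] phi -0.0994 F [ 0.   0.2 -7.8] open 24.6
```

```bash
cat > k.py <<'E'
# usage: k.py PREV NEXT ; segments [[rows,dy_m,rx],...] ; state kept in kf.json
import sys,json,os
from m import *
PB=.022;dt=1/240;S2=7.35
A=np.array([[0,1,0],[(G-K)/I,-C/I,K/I],[0,0,0]]);F=np.eye(3)+A*dt+A@A*dt*dt/2;Q=np.diag([1e-8,(.25**2)*dt,1e-7])
def inputs(segs,scale=1.,hold=12):
    dy=[0]*hold;dr=[0]*hold
    for n,y,r in segs: dy+=[y/20]*(20*n);dr+=[r*scale/20]*(20*n)
    return np.array(dy),np.array(dr)
def run(z,P,phi,vel,dy,dr):
    # z=[psi,w,phib]; vel: smoothed [pivot v, roll rate]; first order lag on rates
    z=z.copy();vel=list(vel);a=dt/.05
    for y,r in zip(dy,dr):
        pv=(y+.022*r)/dt;pr=r/dt
        acc=a*(pv-vel[0])/dt;vel[0]+=a*(pv-vel[0]);vel[1]+=a*(pr-vel[1])
        phi+=vel[1]*dt
        z=F@z+np.array([0,dt*(K*phi+C*vel[1]-ML*acc)/I,0])
        if P is not None:P=F@P@F.T+Q
    return z,P,phi,vel
st,px,psi,perp,rel,phm,raw,ar=measure();psi+=PB
prev=json.loads(sys.argv[1]);nxt=json.loads(sys.argv[2])
if prev is None: z,P,vel,phi=np.array([psi,0,0]),np.diag([.006**2,.02**2,.01**2]),[0,0],phm
else:
    d=json.load(open("kf.json"));z,P=np.array(d["z"]),np.array(d["P"])
    z,P,phi,vel=run(z,P,d["phi"],d["vel"],*inputs(prev))
    pred=z[0];H=np.array([1,0,0]);k=P@H/(P[0,0]+.006**2);z=z+k*(psi-z[0]);P=P-np.outer(k,H@P);phi=.5*phi+.5*phm
    print(f"pred {pred:+.4f} meas {psi:+.4f}")
json.dump(dict(z=z.tolist(),P=P.tolist(),phi=phi,vel=vel),open("kf.json","w"))
print(f"t {st['time_s']:.2f} psi {z[0]:+.4f} w {z[1]:+.4f} phib {z[2]:+.4f} phi {phi:+.4f} (meas {phm:+.4f}) lamp {rel.round(1)} yaw {st['orientation'][2]:.3f} perp {perp:.1f} area {ar} F {np.round(st['force'],1)} open {st['opening']:.1f}")
def end(s):
    q=run(z,None,phi,vel,*inputs(nxt,s));return q[0][0]+q[0][1]/S2+.352*0*q[2]+.77*(q[2]*0),q
e0,e1=end(0)[0],end(1)[0];s=-e0/(e1-e0);q=end(s)[1]
print("scaled rx:",[round(n[2]*s,4) for n in nxt],"-> psi %.4f w %.4f phi %.4f"%(q[0][0],q[0][1],q[2]))
E
C="python3 -m crank"
$C '[[0,-0.0025,0,0.028,0,0],[0,-0.0025,0,0.028,0,0],[0,-0.0025,0,0.028,0,0],[0,0,0,0,0,0],[0,0,0,0,0,0],[0,0,0,0,0,0],[0,0,0,0,0,0],[0,0,0,0,0,0]]'
python3 k.py null '[[2,0,1],[4,0,0]]'
```

```text
time_s: 7.32
tcp_pos: [526.6, -194.9, 46.7]
orientation: [3.125, 0.0, 3.057]
force: [0.4, 0.5, -7.9]
opening: 24.4
finger_force: 100.8
t 7.32 psi +0.0158 w +0.0000 phib +0.0000 phi -0.0163 (meas -0.0163) lamp [-0.6 -3.  18.7] yaw 3.057 perp -0.6 area 243 F [ 0.4  0.5 -7.9] open 24.4
scaled rx: [np.float64(0.0039), np.float64(0.0)] -> psi 0.0044 w -0.0320 phi -0.0085
```

```bash
C="python3 -m crank"
$C '[[0.010,0,0,0,0,0],[0.018,0,0,0,0,0],[0.018,0,0,0,0,0],[0.018,0,0,0,0,0],[0.018,0,0,0,0,0],[0.010,0,0,0,0,0]]'
python3 k.py '[[4,0,0]]' '[[2,0,1],[2,0,0]]'
```

```text
time_s: 7.87
tcp_pos: [431.5, -186.7, 46.5]
orientation: [3.125, -0.003, 3.056]
force: [-0.5, -0.2, -8.1]
opening: 24.7
finger_force: 100.8
pred -0.0010 meas -0.0249
t 7.87 psi -0.0238 w -0.1555 phib -0.0049 phi -0.0165 (meas -0.0168) lamp [-96.1  -2.9  18.6] yaw 3.056 perp -0.1 area 231 F [-0.5 -0.2 -8.1] open 24.7
scaled rx: [np.float64(0.0313), np.float64(0.0)] -> psi -0.0246 w 0.1811 phi 0.0455
```

```bash
C="python3 -m crank"
$C '[[0,0,0,0.031,0,0],[0,0,0,0.031,0,0],[0,0,0,0,0,0],[0,0,0,0,0,0]]' >/dev/null
python3 k.py '[[2,0,0.031],[2,0,0]]' '[[2,0,1],[3,0,0]]'
```

```text
pred -0.0253 meas -0.0092
t 8.25 psi -0.0097 w +0.2242 phib -0.0024 phi +0.0451 (meas +0.0453) lamp [-92.1  -4.   18.9] yaw 3.059 perp -0.6 area 235 F [ 0.3 -0.5 -8.4] open 24.6
scaled rx: [np.float64(-0.0319), np.float64(-0.0)] -> psi 0.0125 w -0.0918 phi -0.0180
```

```bash
python3 - <<'E'
s=open("k.py").read()
a,b=s.split("st,px,psi,perp",1);b="st,px,psi,perp"+b
i=b.index("def end");body=b[:i]
body="if sys.argv[1]=='plan':\n    d=json.load(open('kf.json'));z,phi,vel=np.array(d['z']),d['phi'],d['vel']\nelse:\n"+"".join("    "+l+"\n" for l in body.replace(";nxt=json.loads(sys.argv[2])","").rstrip().split("\n"))
tail='''for arg in sys.argv[2:]:
    nxt=json.loads(arg)
    def end(s):
        q=run(z,None,phi,vel,*inputs(nxt,s));return q[0][0]+q[0][1]/S2,q
    e0,e1=end(0)[0],end(1)[0];s=-e0/(e1-e0);q=end(s)[1]
    print("scaled rx:",[round(float(n[2]*s),4) for n in nxt],"-> psi %.4f w %.4f phi %.4f"%(q[0][0],q[0][1],q[2]))
'''
open("k.py","w").write(a+body+tail)
E
python3 k.py plan '[[2,0,1],[3,0,0]]' '[[1,0.002,1],[1,0.004,1],[1,0.006,0],[1,0.008,0],[1,0.010,0]]'
```

```text
scaled rx: [-0.0319, -0.0] -> psi 0.0125 w -0.0918 phi -0.0180
scaled rx: [-0.0136, -0.0136, -0.0, -0.0, -0.0] -> psi 0.0104 w -0.0766 phi 0.0185
```

```bash
C="python3 -m crank"
$C '[[0,0.002,0,-0.0136,0,0],[0,0.004,0,-0.0136,0,0],[0,0.006,0,0,0,0],[0,0.008,0,0,0,0],[0,0.010,0,0,0,0]]' >/dev/null
python3 k.py '[[1,0.002,-0.0136],[1,0.004,-0.0136],[1,0.006,0],[1,0.008,0],[1,0.010,0]]' '[[2,0.012,1],[3,0.014,0]]' '[[2,0.010,1],[3,0.010,0]]'
```

```text
pred +0.0105 meas -0.0312
t 8.72 psi -0.0303 w -0.1838 phib -0.0070 phi +0.0186 (meas +0.0186) lamp [-92.7  26.4  18. ] yaw 3.056 perp -0.6 area 220 F [ 0.7 -0.6 -7.3] open 24.7
scaled rx: [0.0212, 0.0] -> psi -0.0238 w 0.1749 phi 0.0609
scaled rx: [0.0127, 0.0] -> psi -0.0182 w 0.1340 phi 0.0438
```

```bash
C="python3 -m crank"
$C '[[0,0.010,0,0.014,0,0],[0,0.010,0,0.014,0,0],[0,0.010,0,0,0,0],[0,0.010,0,0,0,0],[0,0.010,0,0,0,0]]' >/dev/null
python3 k.py '[[2,0.010,0.014],[3,0.010,0]]' '[[2,0.010,1],[3,0.010,0]]' '[[2,0.012,1],[3,0.013,0]]'
```

```text
pred -0.0132 meas +0.0192
t 9.18 psi +0.0185 w +0.2384 phib -0.0038 phi +0.0464 (meas +0.0464) lamp [-92.6  76.6  16.1] yaw 3.059 perp -0.5 area 197 F [ 0.   1.4 -8. ] open 24.8
scaled rx: [-0.0445, -0.0] -> psi 0.0285 w -0.2097 phi -0.0424
scaled rx: [-0.0378, -0.0] -> psi 0.0235 w -0.1726 phi -0.0290
```

```bash
C="python3 -m crank"
$C '[[0,0.012,0,-0.038,0,0],[0,0.012,0,-0.038,0,0],[0,0.013,0,0,0,0],[0,0.013,0,0,0,0],[0,0.013,0,0,0,0]]' >/dev/null
python3 k.py '[[2,0.012,-0.038],[3,0.013,0]]' '[[2,0.013,1],[3,0.013,0]]' '[[2,0.015,1],[3,0.015,0]]'
```

```text
pred +0.0227 meas +0.0003
t 9.65 psi +0.0008 w -0.2328 phib -0.0058 phi -0.0293 (meas -0.0292) lamp [-92.7 140.4  16.6] yaw 3.056 perp -0.4 area 176 F [-0.6 -0.3 -9.6] open 24.7
scaled rx: [0.0282, 0.0] -> psi -0.0107 w 0.0789 phi 0.0269
scaled rx: [0.0331, 0.0] -> psi -0.0153 w 0.1123 phi 0.0366
```

```bash
C="python3 -m crank"
$C '[[0,0.013,0,0.028,0,0],[0,0.013,-0.001,0.028,0,0],[0,0.013,-0.001,0,0,0],[0,0.013,-0.001,0,0,0],[0,0.013,0,0,0,0]]' >/dev/null
python3 k.py '[[2,0.013,0.028],[3,0.013,0]]' '[[2,0.013,1],[3,0.013,0]]' '[[2,0.012,1],[3,0.010,0]]'
```

```text
pred -0.0115 meas +0.0213
t 10.12 psi +0.0205 w +0.1582 phib -0.0029 phi +0.0266 (meas +0.0267) lamp [-92.6 204.6  19.1] yaw 3.058 perp -0.3 area 155 F [-0.2  0.9 -7.1] open 24.9
scaled rx: [-0.0314, -0.0] -> psi 0.0243 w -0.1787 phi -0.0359
scaled rx: [-0.0375, -0.0] -> psi 0.0276 w -0.2030 phi -0.0481
```

```bash
C="python3 -m crank"
$C '[[0,0.012,0,-0.030,0,0],[0,0.012,0,-0.030,0,0],[0,0.010,0,0,0,0],[0,0.010,0,0,0,0],[0,0.010,0,0,0,0]]' >/dev/null
python3 k.py '[[2,0.012,-0.030],[3,0.010,0]]' '[[2,0.010,1],[3,0.008,0]]' '[[2,0.009,1],[3,0.006,0]]'
```

```text
pred +0.0559 meas +0.0499
t 10.58 psi +0.0500 w -0.0946 phib -0.0034 phi -0.0329 (meas -0.0325) lamp [-92.8 259.9  19.7] yaw 3.057 perp -0.3 area 146 F [-0.2 -0.2 -8.2] open 24.6
scaled rx: [0.001, 0.0] -> psi 0.0167 w -0.1227 phi -0.0310
scaled rx: [-0.0033, -0.0] -> psi 0.0195 w -0.1431 phi -0.0395
```

```bash
C="python3 -m crank"
$C '[[-0.004,0.010,0,0.001,0,0],[-0.006,0.010,0,0.001,0,0],[-0.006,0.008,0,0,0,0],[-0.006,0.008,0,0,0,0],[-0.006,0.008,0,0,0,0]]' >/dev/null
python3 k.py '[[2,0.010,0.001],[3,0.008,0]]' '[[2,0.006,1],[3,0.003,0]]' '[[2,0.007,1],[3,0.005,0]]'
```

```text
pred +0.0167 meas +0.0433
t 11.05 psi +0.0427 w -0.0558 phib -0.0011 phi -0.0310 (meas -0.0311) lamp [-64.  304.5  21. ] yaw 3.058 perp -0.5 area 141 F [ 0.3 -0.1 -8.1] open 24.6
scaled rx: [-0.0069, -0.0] -> psi 0.0205 w -0.1504 phi -0.0449
scaled rx: [-0.0027, -0.0] -> psi 0.0177 w -0.1299 phi -0.0363
```

```bash
C="python3 -m crank"
$C '[[-0.005,0.007,0,-0.003,0,0],[-0.005,0.007,0,-0.003,0,0],[-0.005,0.005,0,0,0,0],[-0.004,0.005,0,0,0,0],[-0.002,0.005,0,0,0,0]]' >/dev/null
python3 k.py '[[2,0.007,-0.003],[3,0.005,0]]' '[[2,0.001,1],[3,0,0]]'
python3 - <<'E'
from h import *
a=cams.read_camera("side")["img"][100:300,170:400];cv2.imwrite("pics/p3.png",cv2.resize(a,None,fx=2.5,fy=2.5)[:,:,::-1])
E
```

```text
pred +0.0164 meas +0.0182
t 11.52 psi +0.0181 w -0.1311 phib -0.0009 phi -0.0371 (meas -0.0372) lamp [-43.1 332.9  22.1] yaw 3.057 perp -0.4 area 140 F [ 0.4  0.4 -8.6] open 24.6
scaled rx: [0.0085, 0.0] -> psi 0.0081 w -0.0594 phi -0.0202
```

View pics/p3.png

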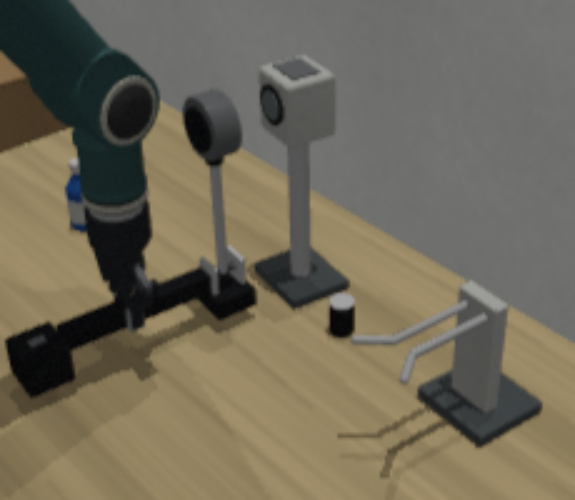

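```bash
C="python3 -m crank"
$C '[[-0.001,0.001,0,0.011,0,0],[0,0.001,0,0.011,0,0],[0,0,0,0,0,0],[0,0,0,0,0,0],[0,0,0,0,0,0]]' >/dev/null
python3 k.py '[[2,0.001,0.011],[3,0,0]]' '[[2,0,1],[4,0,0]]'
```

```text
pred +0.0177 meas +0.0127
t 12.03 psi +0.0128 w -0.0301 phib -0.0014 phi -0.0151 (meas -0.0150) lamp [-43.2 334.   22.1] yaw 3.058 perp -0.3 area 141 F [-0.2  0.7 -7.9] open 24.5
scaled rx: [0.0062, 0.0] -> psi 0.0019 w -0.0138 phi -0.0026
```

```bash
C="python3 -m crank"
$C '[[0,0,0,0.006,0,0],[0,0,0,0.006,0,0],[0,0,0,0,0,0],[0,0,0,0,0,0],[0,0,0,0,0,0],[0,0,0,0,0,0]]' >/dev/null
python3 k.py '[[2,0,0.006],[4,0,0]]' '[[2,0,1],[4,0,0]]'
```

```text
pred +0.0006 meas -0.0090
t 12.58 psi -0.0088 w -0.0406 phib -0.0021 phi -0.0032 (meas -0.0032) lamp [-43.  333.7  22.1] yaw 3.058 perp -0.4 area 136 F [ 0.2 -1.  -8.5] open 24.6
scaled rx: [0.0075, 0.0] -> psi -0.0055 w 0.0405 phi 0.0119
```

```bash
C="python3 -m crank"
$C '[[0,0,0,0.0075,0,0],[0,0,0,0.0075,0,0],[0,0,0,0,0,0],[0,0,0,0,0,0],[0,0,0,0,0,0],[0,0,0,0,0,0]]' >/dev/null
python3 k.py '[[2,0,0.0075],[4,0,0]]' '[[2,0,1],[5,0,0]]'
```

```text
pred -0.0058 meas -0.0099
t 13.13 psi -0.0099 w +0.0299 phib -0.0024 phi +0.0118 (meas +0.0118) lamp [-43.  333.3  22.1] yaw 3.058 perp -0.3 area 138 F [-0.6 -0.  -8. ] open 24.4
scaled rx: [-0.0034, -0.0] -> psi -0.0013 w 0.0098 phi 0.0050
```

Very steady; longer calls now.

```bash
C="python3 -m crank"
$C '[[0,0,0,-0.0035,0,0],[0,0,0,-0.0035,0,0],[0,0,0,0,0,0],[0,0,0,0,0,0],[0,0,0,0,0,0],[0,0,0,0,0,0],[0,0,0,0,0,0]]' >/dev/null
python3 k.py '[[2,0,-0.0035],[5,0,0]]' '[[2,0,1],[6,0,0]]'
```

```text
pred -0.0018 meas -0.0193
t 13.77 psi -0.0191 w -0.0301 phib -0.0036 phi +0.0048 (meas +0.0048) lamp [-43.  333.5  22.1] yaw 3.058 perp -0.3 area 138 F [-0.2  0.4 -8.3] open 24.9
scaled rx: [0.0057, 0.0] -> psi -0.0069 w 0.0505 phi 0.0163
```

```bash
C="python3 -m crank"
$C '[[0,0,0,0.0075,0,0],[0,0,0,0.0075,0,0],[0,0,0,0,0,0],[0,0,0,0,0,0],[0,0,0,0,0,0],[0,0,0,0,0,0],[0,0,0,0,0,0]]' >/dev/null
python3 k.py '[[2,0,0.0075],[5,0,0]]' '[[2,0,1],[6,0,0]]'
```

```text
pred +0.0015 meas +0.0067
t 14.40 psi +0.0067 w +0.0939 phib -0.0032 phi +0.0198 (meas +0.0198) lamp [-43.  333.   22.1] yaw 3.058 perp -0.3 area 141 F [ 1.1 -0.4 -7.9] open 24.6
scaled rx: [-0.0143, -0.0] -> psi 0.0066 w -0.0485 phi -0.0089
```

```bash
C="python3 -m crank"
$C '[[0,0,0,-0.013,0,0],[0,0,0,-0.013,0,0],[0,0,0,0,0,0],[0,0,0,0,0,0],[0,0,0,0,0,0],[0,0,0,0,0,0]]' >/dev/null
python3 k.py '[[2,0,-0.013],[4,0,0]]' '[[2,0,1],[5,0,0]]'
```

```text
pred +0.0208 meas +0.0071
t 14.95 psi +0.0073 w -0.0458 phib -0.0043 phi -0.0062 (meas -0.0063) lamp [-42.9 333.8  22.1] yaw 3.058 perp -0.3 area 140 F [ 0.4 -0.5 -7.4] open 24.8
scaled rx: [0.0055, 0.0] -> psi -0.0003 w 0.0024 phi 0.0047
```

```bash
C="python3 -m crank"
$C '[[0,0,0,0.0055,0,0],[0,0,0,0.0055,0,0],[0,0,0,0,0,0],[0,0,0,0,0,0],[0,0,0,0,0,0],[0,0,0,0,0,0],[0,0,0,0,0,0]]' >/dev/null
python3 k.py '[[2,0,0.0055],[5,0,0]]' '[[2,0,1],[5,0,0]]'
```

```text
pred -0.0000 meas +0.0086
t 15.58 psi +0.0085 w +0.0223 phib -0.0037 phi +0.0048 (meas +0.0048) lamp [-43.  333.5  22.1] yaw 3.058 perp -0.3 area 139 F [ 0.3 -0.3 -8.4] open 24.8
scaled rx: [-0.004, -0.0] -> psi 0.0037 w -0.0275 phi -0.0032
```

```bash
C="python3 -m crank"
$C '[[0,0,0,-0.004,0,0],[0,0,0,-0.004,0,0],[0,0,0,0,0,0],[0,0,0,0,0,0],[0,0,0,0,0,0],[0,0,0,0,0,0],[0,0,0,0,0,0]]' >/dev/null
python3 k.py '[[2,0,-0.004],[5,0,0]]' '[[2,0,1],[4,0,0]]' '[[2,-0.003,1],[1,-0.006,0],[1,-0.008,0],[1,-0.01,0]]'
```

```text
pred +0.0037 meas +0.0007
t 16.22 psi +0.0007 w -0.0342 phib -0.0039 phi -0.0032 (meas -0.0032) lamp [-43.  333.7  22.1] yaw 3.058 perp -0.3 area 140 F [-1.2 -0.2 -8.6] open 24.6
scaled rx: [0.0052, 0.0] -> psi -0.0019 w 0.0143 phi 0.0072
scaled rx: [-0.0129, -0.0, -0.0, -0.0] -> psi -0.0005 w 0.0035 phi -0.0289
```

```bash
C="python3 -m crank"
$C '[[0.008,-0.003,0,-0.012,0,0],[0.010,-0.003,0,-0.012,0,0],[0.012,-0.006,0,0,0,0],[0.012,-0.008,0,0,0,0],[0.010,-0.010,0,0,0,0]]' >/dev/null
python3 k.py '[[2,-0.003,-0.012],[1,-0.006,0],[1,-0.008,0],[1,-0.01,0]]' '[[2,-0.010,1],[3,-0.011,0]]' '[[2,-0.011,1],[3,-0.013,0]]'
```

```text
pred +0.0028 meas +0.0030
t 16.68 psi +0.0030 w +0.0185 phib -0.0039 phi -0.0274 (meas -0.0277) lamp [-96.7 304.1  21.4] yaw 3.059 perp 0.1 area 138 F [ 0.7 -0.4 -7.9] open 24.5
scaled rx: [0.0147, 0.0] -> psi -0.0034 w 0.0253 phi 0.0018
scaled rx: [0.0104, 0.0] -> psi -0.0007 w 0.0049 phi -0.0067
```

```bash
C="python3 -m crank"
$C '[[0,-0.011,0,0.010,0,0],[0,-0.011,0,0.010,0,0],[0,-0.013,0,0,0,0],[0,-0.013,0,0,0,0],[0,-0.013,0,0,0,0]]' >/dev/null
python3 k.py '[[2,-0.011,0.010],[3,-0.013,0]]' '[[2,-0.013,1],[3,-0.013,0]]' '[[2,-0.013,1],[3,-0.014,0]]'
```

```text
pred -0.0022 meas +0.0094
t 17.15 psi +0.0091 w +0.0273 phib -0.0029 phi -0.0071 (meas -0.0067) lamp [-94.2 241.5  20.8] yaw 3.058 perp -0.4 area 151 F [-0.   0.4 -8. ] open 24.6
scaled rx: [0.0037, 0.0] -> psi -0.0009 w 0.0064 phi 0.0002
scaled rx: [0.0018, 0.0] -> psi -0.0004 w 0.0027 phi -0.0035
```

```bash
C="python3 -m crank"
$C '[[0,-0.013,0,0.0015,0,0],[0,-0.013,0,0.0015,0,0],[0,-0.014,0,0,0,0],[0,-0.014,0,0,0,0],[0,-0.014,0,0,0,0]]' >/dev/null
python3 k.py '[[2,-0.013,0.0015],[3,-0.014,0]]' '[[2,-0.013,1],[3,-0.013,0]]' '[[2,-0.013,1],[3,-0.012,0]]'
```

```text
pred -0.0016 meas -0.0226
t 17.62 psi -0.0221 w -0.0553 phib -0.0047 phi -0.0039 (meas -0.0038) lamp [-94.2 173.6  20.4] yaw 3.058 perp -0.4 area 170 F [-0.5 -0.2 -8. ] open 24.9
scaled rx: [0.021, 0.0] -> psi -0.0207 w 0.1518 phi 0.0380
scaled rx: [0.0228, 0.0] -> psi -0.0212 w 0.1556 phi 0.0417
```

```bash
C="python3 -m crank"
$C '[[0,-0.013,0,0.020,0,0],[0,-0.013,0,0.020,0,0],[0,-0.012,0,0,0,0],[0,-0.012,0,0,0,0],[0,-0.012,0,0,0,0]]' >/dev/null
python3 k.py '[[2,-0.013,0.020],[3,-0.012,0]]' '[[2,-0.011,1],[3,-0.010,0]]' '[[2,-0.010,1],[3,-0.008,0]]'
```

```text
pred -0.0319 meas -0.0444
t 18.08 psi -0.0441 w +0.0774 phib -0.0058 phi +0.0366 (meas +0.0372) lamp [-94.5 110.8  21.8] yaw 3.059 perp -0.5 area 197 F [ 0.1  0.5 -7.9] open 25.1
scaled rx: [0.0018, 0.0] -> psi -0.0183 w 0.1347 phi 0.0402
scaled rx: [0.0061, 0.0] -> psi -0.0211 w 0.1551 phi 0.0488
```

```bash
C="python3 -m crank"
$C '[[0,-0.011,0,0.003,0,0],[0,-0.011,0,0.003,0,0],[0,-0.010,0,0,0,0],[0,-0.010,0,0,0,0],[0,-0.010,0,0,0,0]]' >/dev/null
python3 k.py '[[2,-0.011,0.003],[3,-0.010,0]]' '[[2,-0.008,1],[3,-0.007,0]]' '[[2,-0.009,1],[3,-0.008,0]]'
```

```text
pred -0.0137 meas -0.0270
t 18.55 psi -0.0267 w +0.1214 phib -0.0069 phi +0.0423 (meas +0.0420) lamp [-94.7  58.5  23.9] yaw 3.058 perp -0.6 area 214 F [ 1.  -0.6 -7.6] open 24.8
scaled rx: [-0.0072, -0.0] -> psi -0.0099 w 0.0726 phi 0.0280
scaled rx: [-0.0096, -0.0] -> psi -0.0076 w 0.0559 phi 0.0231
```

```bash
C="python3 -m crank"
$C '[[0,-0.008,0,-0.006,0,0],[0,-0.008,0,-0.006,0,0],[0,-0.007,0,0,0,0],[0,-0.007,0,0,0,0],[0,-0.007,0,0,0,0]]' >/dev/null
python3 k.py '[[2,-0.008,-0.006],[3,-0.007,0]]' '[[2,-0.005,1],[3,-0.003,0]]' '[[2,-0.006,1],[3,-0.004,0]]'
```

```text
pred -0.0054 meas -0.0273
t 19.02 psi -0.0268 w +0.0371 phib -0.0088 phi +0.0301 (meas +0.0298) lamp [-94.6  22.2  25.1] yaw 3.058 perp -0.6 area 225 F [-0.3  0.1 -8.3] open 24.7
scaled rx: [0.0061, 0.0] -> psi -0.0152 w 0.1119 phi 0.0423
scaled rx: [0.0037, 0.0] -> psi -0.0130 w 0.0953 phi 0.0374
```

```bash
C="python3 -m crank"
$C '[[0,-0.005,0.001,0.005,0,0],[0,-0.005,0.001,0.005,0,0],[0,-0.004,0.001,0,0,0],[0,-0.003,0,0,0,0],[0,-0.002,0,0,0,0]]' >/dev/null
python3 k.py '[[2,-0.005,0.005],[1,-0.004,0],[1,-0.003,0],[1,-0.002,0]]' '[[2,0,1],[3,0,0]]' '[[2,-0.002,1],[3,0,0]]'
```

```text
pred -0.0191 meas -0.0227
t 19.48 psi -0.0226 w +0.0417 phib -0.0091 phi +0.0400 (meas +0.0399) lamp [-94.6   3.1  22.6] yaw 3.058 perp -0.6 area 236 F [ 0.3  0.4 -8. ] open 24.3
scaled rx: [-0.0052, -0.0] -> psi -0.0098 w 0.0720 phi 0.0296
scaled rx: [-0.0064, -0.0] -> psi -0.0063 w 0.0462 phi 0.0272
```

```bash
C="python3 -m crank"
$C '[[0,-0.002,0,-0.005,0,0],[0,-0.0015,0,-0.005,0,0],[0,0,0,0,0,0],[0,0,0,0,0,0],[0,0,0,0,0,0]]' >/dev/null
python3 k.py '[[2,-0.0018,-0.005],[3,0,0]]' '[[2,0,1],[4,0,0]]'  '[[2,0,1],[2,0,0]]'
```

```text
pred -0.0018 meas -0.0034
t 19.95 psi -0.0033 w +0.0659 phib -0.0093 phi +0.0298 (meas +0.0297) lamp [-94.6   0.3  22.9] yaw 3.058 perp -0.6 area 233 F [ 0.3 -0.4 -7.5] open 24.9
scaled rx: [-0.0131, -0.0] -> psi 0.0034 w -0.0251 phi 0.0036
scaled rx: [-0.014, -0.0] -> psi 0.0053 w -0.0392 phi 0.0020
```

```bash
C="python3 -m crank"
$C '[[-0.008,0,0,-0.012,0,0],[-0.012,0,0,-0.012,0,0],[-0.012,0,0,0,0,0],[-0.012,0,0,0,0,0],[-0.010,0,0,0,0,0],[-0.006,0,0,0,0,0]]' >/dev/null
python3 k.py '[[2,0,-0.012],[4,0,0]]' '[[2,0,1],[4,0,0]]'
```

```text
pred +0.0092 meas +0.0185
t 20.50 psi +0.0184 w +0.0174 phib -0.0086 phi +0.0058 (meas +0.0057) lamp [-32.6   1.1  22.9] yaw 3.059 perp -0.9 area 237 F [ 0.4 -0.1 -8.1] open 24.7
scaled rx: [-0.0051, -0.0] -> psi 0.0071 w -0.0523 phi -0.0045
```

```bash
C="python3 -m crank"
$C '[[-0.006,0,0,-0.004,0,0],[-0.006,0,0,-0.004,0,0],[-0.006,0,0,0,0,0],[-0.004,0,0,0,0,0],[-0.003,0,0,0,0,0]]'
python3 m.py
```

```text
time_s: 20.97
tcp_pos: [518.6, -189.6, 50.9]
orientation: [3.139, 0.0, 3.058]
force: [-0.3, 0.6, -8.0]
opening: 24.4
finger_force: 100.8
t 20.97 px [329.8 197.6] raw [-0.14  0.71] area 239 psi -0.0044 perp -0.7 lamp [-9.   1.2 22.9] phi -0.0022 F [-0.3  0.6 -8. ] open 24.4
```

```bash
C="python3 -m crank"
$C '[[-0.003,0,0,0.002,0,0],[-0.003,0,0,0,0,0],[-0.002,0,0,0,0,0],[-0.001,0,0,0,0,0],[0,0,0,0,0,0],[0,0,0.004,0,0,0],[0,0,0.004,0,0,0],[0,0,0.004,0,0,0]]' | grep force
$C '[[0,0,0.004,0,0,0],[0,0,0.003,0,0,0],[0,0,0.002,0,0,0],[0,0,0.001,0,0,0],[0,0,0,0,0,0],[0,0,0,0,0,0],[0,0,0,0,0,0]]' | grep force
python3 m.py
```

```text
force: [0.3, 0.1, -8.3]
finger_force: 100.8
force: [-0.1, 0.1, -7.0]
finger_force: 101.0
t 22.27 px [333.6 204.7] raw [1.37 1.71] area 238 psi -0.0318 perp -0.6 lamp [-0.4  1.1  1. ] phi -0.0001 F [-0.1  0.1 -7. ] open 24.4
```

```bash
C="python3 -m crank"
$C '[[0,0,0.0006,0,0,0],[0,0,0.0004,0,0,0],[0,0,0,0,0,0],[0,0,0,0,0,0]]' | grep force
$C '[[0,0,0,0,0,0],[0,0,0,0,0,0],[0,0,0,0,0,0],[0,0,0,0,0,0],[0,0,0,0,0,0],[0,0,0,0,0,0],[0,0,0,0,0,0],[0,0,0,0,0,0]]' 1
$C '[[0,0,-0.005,0,0,0],[0,0,-0.02,0,0,0],[0.0,0,-0.03,0,0,0],[0,0,-0.03,0,0,0],[0,0,-0.03,0,0,0],[0,0,-0.03,0,0,0],[0,0,-0.03,0,0,0],[0,0,0,0,0,0]]'
python3 - <<'E'
from h import *
a=cams.read_camera("side")["img"][100:350,220:440];cv2.imwrite("pics/p4.png",cv2.resize(a,None,fx=2.4,fy=2.4)[:,:,::-1])
E
```

```text
force: [-1.0, 0.5, -4.0]
finger_force: 101.3
time_s: 23.32
tcp_pos: [527.0, -190.2, 27.9]
orientation: [3.141, 0.0, 3.058]
force: [0.2, -0.0, -0.7]
opening: 85.6
finger_force: 0.0
time_s: 23.98
tcp_pos: [530.3, -191.6, 209.5]
orientation: [-3.14, 0.011, 3.058]
force: [0.3, -0.0, 0.4]
opening: 85.2
finger_force: 0.0
```

View pics/p4.png

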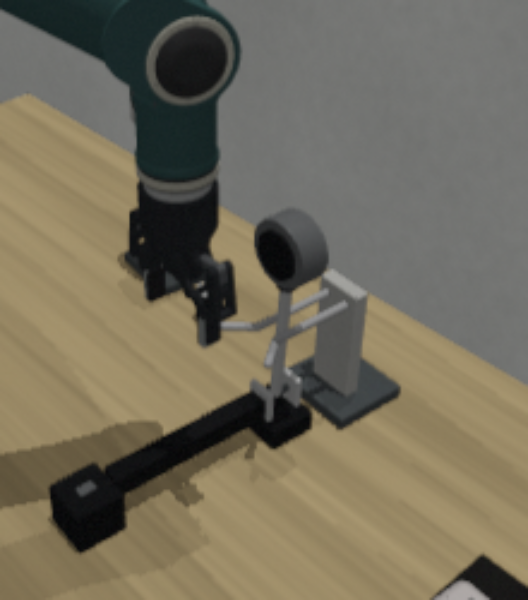

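```bash
python3 -m crank '[[0,0,0,0,0,0],[0,0,0,0,0,0],[0,0,0,0,0,0],[0,0,0,0,0,0]]' | grep -A1 tcp
python3 - <<'E'
from rig import job_done
print(job_done())
E
```

```text
tcp_pos: [526.3, -190.1, 201.6]
orientation: [3.141, -0.002, 3.058]
the job is handed in; nothing more can be done
None
```

I held the lamp near the aim point for about 4.5 s with the mast within about 0.02 rad of upright by my camera estimate. It is now back home in the fork, set down and released, and the job is handed in; no verdict was returned.

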